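Wedge the glass casting cassette tight in its stand

ROBOT

A 7-joint arm with a two-finger parallel gripper is mounted at the origin on the work surface. World frame = base frame: x ahead of the robot, y to its left, z up, the work surface at z = 0. Lengths are in mm, angles in rad, forces in N, time in s.
With the tool pointing down it reaches from about 400 to 925 mm from the base axis. Payload 5.6 kg.
Tool frame: the origin (TCP) lies between the finger pads; the fingertips stand 8 mm ahead of it and the grasp point (between the pads) lies 11 mm behind it; z points along the fingers, y is the direction in which the jaws open and shut (so a half turn about z gives the same grasp; the last joint's range is limited). The gripper opens to 85 mm and grips with 20 to 120 N. Pads are 22 mm wide; open, the fingers measure 114 mm over their backs; the gripper's body (76 mm by 85 mm) begins 54 mm behind the grasp point. The pads swing forward as they close: fully open they stand 13 mm farther back than shut.
Start: joints at [-1.265, 0.468, -0.012, 1.603, 0.006, 1.071, -0.056], TCP at [222.191, 610.851, 239.29] pointing down, gripper open.
Joint ranges: [-2.53, 2.53], [-0.31, 2.02], [-1.57, 1.55], [0.28, 2.44], [-1.29, 4.43], [0.15, 1.84], [-2.92, 2.92]. Speed limits (rad/s): [2.57, 2.57, 3.14, 3.14, 3.14, 3.14, 3.14].

INTERFACE

Orientations are given as [roll, pitch, yaw] about the fixed x, y, z axes, in that order (R = Rz(yaw) Ry(pitch) Rx(roll)).
In Python, from plant import * gives the robot as it stands.
- The arm moves only by the tool drive_tool, never from a script. Its argument "motion" is a list of rows, each an object of numbers: "wx", "wy", "wz": the turn, a rotation vector about the tool's x, y, z in degrees; "x", "y", "z": the shift along the tool's x, y, z in cm; "grip": the opening, from 0 (shut) to 1 (fully open). A call has 1 to 5 rows; each row shifts and turns the pose as measured when the row begins, along the tool's axes as they then stand; what a row does not reach is not made up. A row lasts 1/8 s, in which the tool goes at most 62.5 mm and 10.7 degrees, less where a joint would pass 70% of its speed; a pose out of reach is approached as far as the arm can. A call is refused whole if a number of a shift passes 6.25 or a number of a turn 10.7, either way. A call with a gripper value outside its range is refused whole. The fingers move at their own pace and stop on an object; "newtons" is the grip in N (left out, the last holds). Time passes only in rows, so rows that do not move let the fingers close. It gives the time, the measured TCP pose, the force and the opening at its end, in the units of the state.
- read_state(): the state, without advancing time (a new reading comes with each control period).
- capture(name): name is "scene" or "top"; returns a dict with "image" (480x640x3 uint8, red, green, blue), "intrinsics" (3x3 intrinsics, pixels), "rvec" (rotation vector, rad) and "tvec" (3), from world to camera coordinates, as OpenCV has them. Camera axes: x right, y down, z forward; pixel columns grow to the right and rows downward; lengths in mm; the calibration is good to about 2 mm. A picture is of the moment at which its call begins. There is no depth.
- close_job(): hands the job in, once; it reports no verdict.
Trained networks look in a picture, given as the dict that the camera call returned (one of the last four; its "shot" number tells which), for a name from the list of things; names that differ only in an ending like _2 or _b are one class to them, and where a whole thing is asked for, a point or a joint stands for the part that bears it (a point fixed in the world has none). Each returns a list of dicts, best first, with "conf" (0 to 1); they miss things now and then, are a little off and sometimes report something else, mostly with a low value. They report only what shows in the picture. A call takes as long as a camera call. They do not tell look-alikes from the thing itself.
- silhouettes(picture, target): "region" (480x640 bool, what is visible of it) and "rect" ([left, top, right, bottom] in pixels, round what is visible of it).
The state is a dict: "clock": time; "q": joint angles; "dq": joint speeds; "joint_efforts": joint torques, N m; "tcp_pos": TCP position; "orientation": TCP orientation; "contact_force": force on the tool from outside, world axes, zero at the start; "torque": the same for the moment, N m; "gripper_width": opening from 0.0 (shut) to 1.0 (fully open).
Only numpy, scipy, OpenCV 4.12 (cv2) and the standard library are available. Lean on these libraries where they do the work, as an engineer would, in place of code of your own. Each camera call takes 0.05 s, during which the arm holds its last target.

TASK

Take the tapered wedge with the rectangular head out of the white rack and stand it tip down in the slot of the casting stand, midway along and square to it. Tap or press it straight down until it sits tight under a push of about 20 newtons and keeps the glass cassette clamped when let go; push no harder, or the glass cracks. Leave the round-headed spacer in the rack.

Things in the scene. Friction and masses are not known exactly. Their poses are not given: they have to be found in the camera images.
- wedge: Loose grey wedge, 0.1 kg, hanging tip down in one of the rack's two slots. Origin: centre of the tip's end face (lowest point); z up to the head, x across thickness, y across width. Blade 78 mm long, 30 mm wide; thickness grows evenly from 6 mm at the tip to 17 mm under the head, both faces sloping alike (a half turn makes no difference). Then the head; 108 mm tall in all.
- wedge_mid (a point): Point half-way up the wedge, on its centre line 54 mm above the tip; axes as the wedge's.
- wedge_head (a point): Centre of the wedge's rectangular flat-topped head, 26 mm (x) by 46 mm (y) by 30 mm tall, 93 mm above the tip and 15 mm below the top: the place to grip. Axes as the wedge's. At the start the head's underside rests on the rack's plate, 90 mm above the table.
- gap (a point): Middle of the mouth of the casting stand's open slot, level with the tops of its two aluminium jaws, 90 mm above the table. x points across the slot (fixed jaw to glass cassette), y along it, z up. Jaw faces are 70 mm long and 52 mm high and slope like the wedge's, so the slot narrows downwards 1 in 7; below them it is free down to 76 mm under the mouth. Fixed jaw's edge: 6 mm from here.
- stand: Casting stand, fixed: grey base 170 x 130 x 14 mm. Origin on the table, 30 mm along +x from point gap, same axes. Its second jaw is a pressure bar on a stiff gasket (60 N/mm) before the glass; cassettes seat differently, so the mouth is 10 to 15 mm wide and the wedge first touches both jaws with its tip 28 to 63 mm below the mouth: find it by feel.
- rack_top (a point): Centre of the top of the white rest rack, fixed, 90 mm above the table; its plate is 62 mm (x) by 180 mm (y), with two slots 40 mm either side of this point along y. About tightness in the stand: a downward push on the wedge of 18 to 25 N makes it tight (2 to 6 mm beyond first touch) and friction then holds it; under 13 N it may stay loose, over 27 N the glass may crack.
- spacer_mid (a point): 50 mm above the lower end of the loose grey spacer in the rack's other slot: a parallel bar 16 x 30 x 78 mm with a round head, 40 mm in diameter and 22 mm high. To be left there.
There are look-alikes about, which are no part of the job. Leave any green or purple look-alike of the wedge alone.

How it is judged (in metres and radians):
On the way:
1. the wedge stands tip down in the slot, its tip at least 20 mm below the mouth (z of wedge in the frame of gap below -0.02 m and x of wedge in the frame of gap between -0.008 and 0.008 m and y of wedge in the frame of gap between -0.02 and 0.02 m and angle between wedge's own z axis and vertical below 0.15 rad), for 0.1 s.
At the end, for the whole second after the job is handed in: The wedge, let go, stands upright and square (0.1 rad) in the slot, within 15 mm of its middle along it and 6 mm across, tip at least 26 mm below the mouth, and presses on the fixed jaw with more than 12 N; the spacer is within 20 mm of where it was (contact force between wedge and stand above 12 N and z of wedge in the frame of gap below -0.026 m and x of wedge in the frame of gap between -0.006 and 0.006 m and y of wedge in the frame of gap between -0.015 and 0.015 m and angle between the x axis of wedge and the x axis of gap, either way round below 0.12 rad and angle between wedge's own z axis and vertical below 0.1 rad and distance of spacer_mid from where it was at the start of the episode below 0.02 m); the robot touches nothing.
It fails at once if the wedge pressed on the fixed jaw with more than 35 N: the glass cracks (contact force between wedge and stand above 35 N).
It fails at once if the spacer was taken out of the rack (moved more than 40 mm) (distance of spacer_mid from where it was at the start of the episode above 0.04 m).
It also fails if it takes over 54 s, if anything falls off the work surface, if the arm or the gripper's body presses on something with over 40 N, if the wrist force passes 120 N, or if a joint passes its speed limit or range.

## Working session

There is one attempt and no reset: what is moved stays moved. The work goes in short steps, Python scripts to look and compute and a tool call to move; the robot and the scene stay as the last step left them, time stands still between calls to the robot, and variables do not carry over. Pictures are saved under pics/ and viewed, and the job is handed in when it is done.

Besides the shell and the picture viewer there is one more tool, called after "Emit:" as name(argument=value, ...), one argument or row to a line, values as JSON. drive_tool: Moves the arm, as the interface text tells. Its arguments: {"type":"object","properties":{"motion":{"type":"array"},"newtons":{"type":"number"}},"required":["motion"]}

```bash
mkdir -p pics; ls; cat > h.py <<'E'
from plant import *
import numpy as np, cv2
def save(n,im,s=1): cv2.imwrite('pics/'+n+'.png',cv2.resize(im,None,fx=s,fy=s,interpolation=cv2.INTER_CUBIC)[:,:,::-1])
def ray(p,u,v):
    R=cv2.Rodrigues(np.array(p['rvec'],float))[0];t=np.array(p['tvec'],float).ravel()
    d=R.T@np.linalg.inv(np.array(p['intrinsics']))@np.array([u,v,1.]);return -R.T@t,d
def onz(p,u,v,z):
    c,d=ray(p,u,v);return c+d*(z-c[2])/d[2]
def proj(p,X):
    return cv2.projectPoints(np.array(X,float).reshape(-1,1,3),np.array(p['rvec'],float),np.array(p['tvec'],float),np.array(p['intrinsics'],float),None)[0].reshape(-1,2)
E
python3 - <<'E'
from h import *
import pickle
for n in ['top','scene']:
    p=capture(n); save(n+'0',p['image']); pickle.dump(p,open(n+'0.pkl','wb'))
    print(n,ray(p,320,240),p['intrinsics'][0])
    for t in ['wedge','stand','rack_top','spacer_mid']:
        try:
            for r in silhouettes(p,t): print(t,round(r['conf'],2),r['rect'],r['region'].sum())
        except Exception as e: print(t,e)
print(read_state())
E
```

```text
pics
top (array([ 355.73192024,   75.20205956, 1160.18296152]), array([ 0.13132637, -0.00418473, -0.9913405 ])) [595.19404012   0.         320.53032255]
wedge 0.79 [150.8, 242.7, 186.1, 277.0] 533
wedge 0.63 [203.2, 276.6, 229.6, 307.6] 428
wedge 0.59 [214.2, 230.4, 247.1, 248.2] 479
wedge 0.58 [182.0, 169.2, 211.6, 195.9] 577
stand 0.95 [400.0, 177.0, 477.8, 270.3] 3223
rack_top 0.73 [204.6, 220.8, 307.2, 263.9] 3095
spacer_mid 0.7 [266.4, 224.7, 288.5, 249.7] 415
scene (array([875.49229686, 250.32773943, 603.54589191]), array([-0.58981298, -0.2676421 , -0.76191258])) [456.71411803   0.         317.90640638]
wedge 0.79 [485.9, 271.6, 532.2, 334.4] 1657
wedge 0.78 [439.7, 221.8, 471.7, 274.9] 1184
wedge 0.6 [427.6, 355.0, 479.0, 403.8] 1642
wedge 0.56 [402.8, 262.8, 443.3, 318.1] 1220
stand 0.93 [118.4, 192.1, 233.9, 312.5] 4244
rack_top 0.78 [322.2, 245.9, 460.8, 343.3] 7059
spacer_mid 0.79 [348.9, 249.7, 378.6, 305.1] 1004
{'clock': 0.5, 'q': array([-1.26499337,  0.46753048, -0.01158463,  1.60270971,  0.00600826,
        1.07137852, -0.05627058]), 'dq': array([ 0.00096577, -0.0021954 ,  0.0007573 , -0.0012005 , -0.00091332,
       -0.00137545, -0.00183835]), 'joint_efforts': array([-3.51747167e-04, -5.31771898e+01,  2.12135125e-02, -2.51408637e+01,
        1.13629419e-02,  2.00491937e-03, -3.01147182e-06]), 'tcp_pos': array([222.20545564, 610.84586032, 239.26653757]), 'orientation': array([3.14158128e+00, 5.29756727e-05, 2.79273806e+00]), 'contact_force': array([-1.01866729,  0.34392191,  0.32935   ]), 'torque': array([0.01682461, 0.01044243, 0.01633999]), 'gripper_width': 1.0043027449088529}
```

View pics/top0.png

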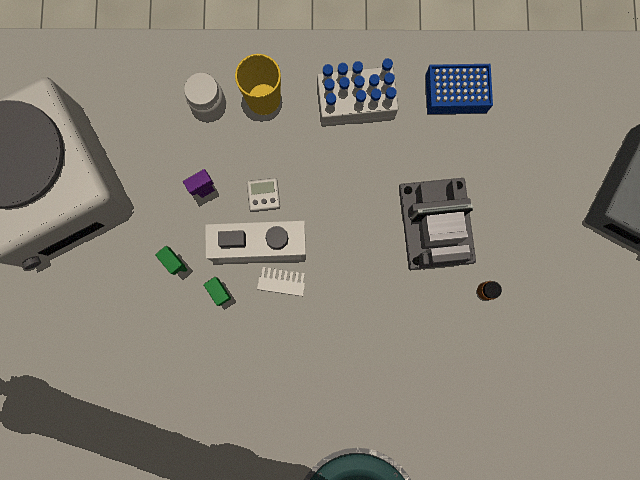

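View pics/scene0.png

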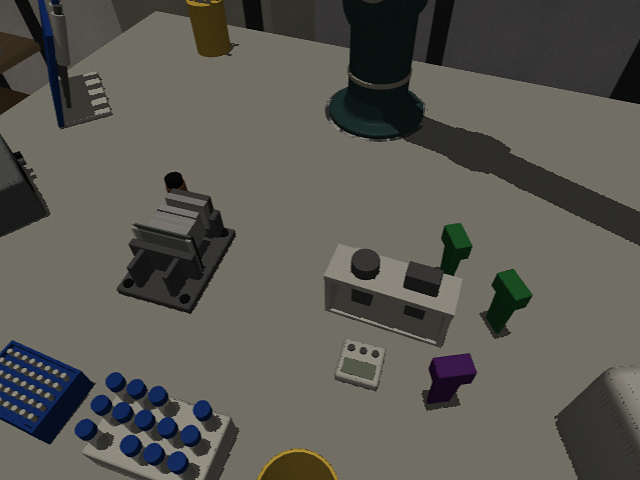

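```bash
python3 - <<'E'
from h import *
import pickle
for n,b in [('top',(190,160,490,310)),('scene',(310,200,500,345)),]:
    p=pickle.load(open(n+'0.pkl','rb')); l,t,r,bb=b
    save(n+'0crop',p['image'][t:bb,l:r],2.6 if n=='top' else 4)
p=pickle.load(open('scene0.pkl','rb'));save('scene0st',p['image'][180:320,105:245],4)
E
```

```text
(no output)
```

View crops.

Top view: the white rack sits at (255,242), with a rectangular grey head at (231,239) and a round head at (277,237). The green look-alikes are at (170,260) and (217,292), and the purple one is at (200,182). The stand is at (438,223). The grey rectangular head in the rack is the one that fits the description; I'll confirm it in the crops.

View pics/top0crop.png

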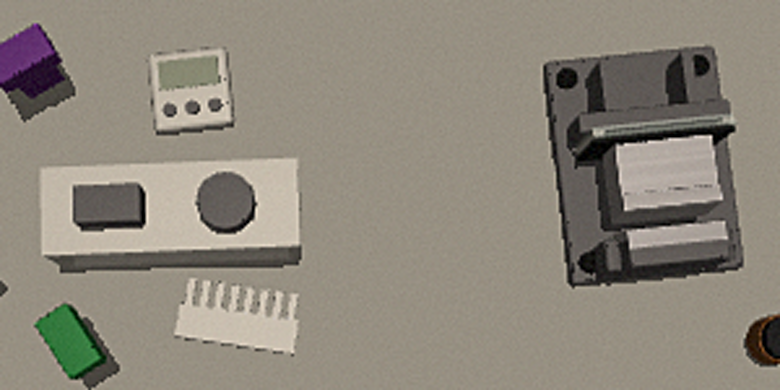

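View pics/scene0crop.png

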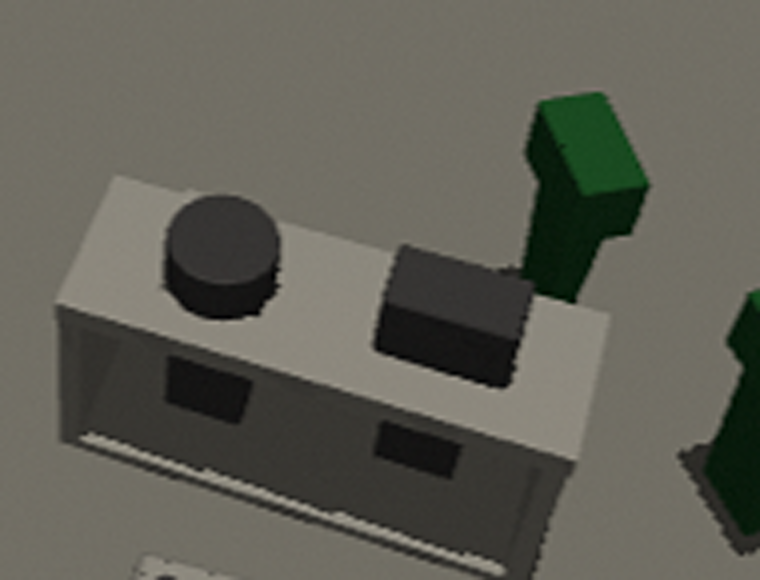

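View pics/scene0st.png

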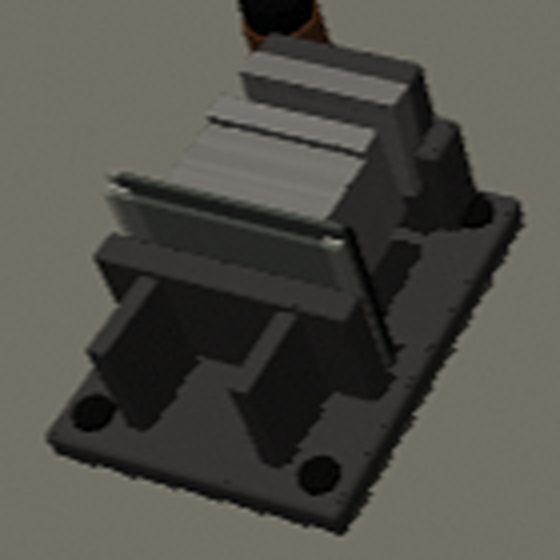

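The crops confirm it: the rectangular grey head at scene (423,279) / top (231,239) is the wedge. The round head at scene (366,263) is the spacer. The gap lies between the fixed jaw (robot side, with a post) and the pressure bar. Next, zoomed crops for precise corners.

```bash
python3 - <<'E'
from h import *
import pickle
def g(im,l,t,r,b,s,n):
    c=cv2.resize(im[t:b,l:r],None,fx=s,fy=s,interpolation=cv2.INTER_CUBIC)
    c=np.clip((c/255.)**.6*255,0,255).astype(np.uint8).copy()
    for x in range((l+9)//10*10,r,10):
        cv2.line(c,((x-l)*s,0),((x-l)*s,6),(255,0,0),1);cv2.putText(c,str(x),((x-l)*s,18),0,.4,(255,0,0),1)
    for y in range((t+9)//10*10,b,10):
        cv2.line(c,(0,(y-t)*s),(6,(y-t)*s),(255,0,0),1);cv2.putText(c,str(y),(8,(y-t)*s+4),0,.4,(255,0,0),1)
    save(n,c)
p=pickle.load(open('scene0.pkl','rb'));g(p['image'],132,185,242,260,7,'sj')
p=pickle.load(open('top0.pkl','rb'));g(p['image'],395,173,485,275,6,'tj')
E
```

```text
(no output)
```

View pics/sj.png

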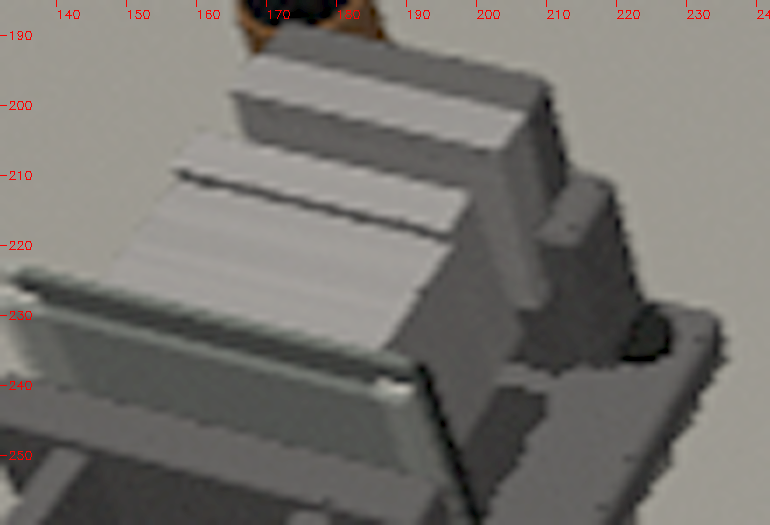

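View pics/tj.png

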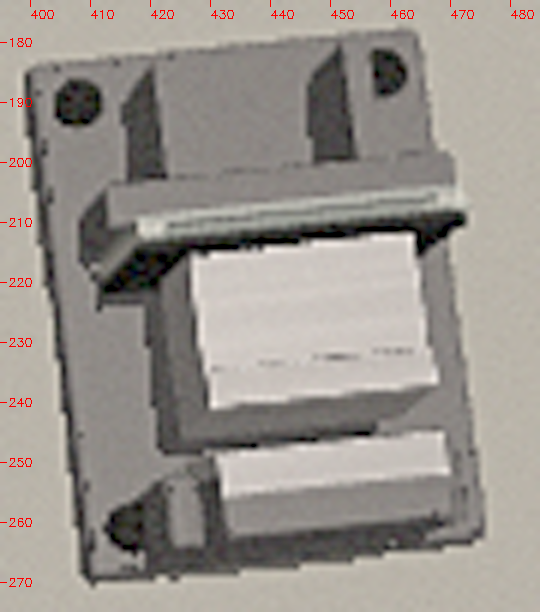

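```bash
python3 - <<'E'
from h import *
import pickle
T=pickle.load(open('top0.pkl','rb'));S=pickle.load(open('scene0.pkl','rb'))
f=lambda p,a,z:np.array([onz(p,u,v,z) for u,v in a])
def line(a): d=a[0]-a[1]; return a.mean(0).round(1),np.hypot(*d[:2]).round(1),np.degrees(np.arctan2(d[1],d[0])).round(2)
print('T fixed',line(f(T,[(430.8,248.5),(469.3,244.8)],90)))
print('T bar',line(f(T,[(429.8,241.3),(467.8,236.7)],90)))
print('S fixed',line(f(S,[(165.1,198.3),(202.9,206.7)],90)))
print('S bar',line(f(S,[(161,203.7),(199.1,211.9)],90)))
b=f(T,[(400,184.7),(463.8,177.7),(475.7,263),(409.7,269.7)],14);print('base c',b.mean(0),np.diff(b,axis=0))
for n,p in(('T',T),('S',S)):
  for t in('wedge',):
    for r in silhouettes(p,t):
        l,tt,rr,bb=r['rect']
        if (n=='T' and 214<l<215) or (n=='S' and 402<l<403):
            c=p['image'][int(tt)-22:int(bb)+22,int(l)-14:int(rr)+80]
            c=cv2.resize(c,None,fx=6,fy=6,interpolation=cv2.INTER_CUBIC);c=np.clip((c/255.)**.6*255,0,255).astype(np.uint8)
            print(n,int(l)-14,int(tt)-22);save('w'+n,c)
E
```

```text
T fixed (array([ 486.2, -165.2,   90. ]), np.float64(70.4), np.float64(95.71))
T bar (array([ 500.2, -163.3,   90. ]), np.float64(69.9), np.float64(97.14))
S fixed (array([ 490.1, -162.1,   90. ]), np.float64(67.5), np.float64(-83.64))
S bar (array([ 502.4, -161.1,   90. ]), np.float64(67.1), np.float64(-82.99))
base c [ 541.12172844 -158.43811792   14.        ] [[  14.61583219 -126.08301854    0.        ]
 [-168.74947488  -18.39364037    0.        ]
 [ -13.43146892  128.07828064    0.        ]]
T 200 208
S 388 240
```

View pics/wT.png

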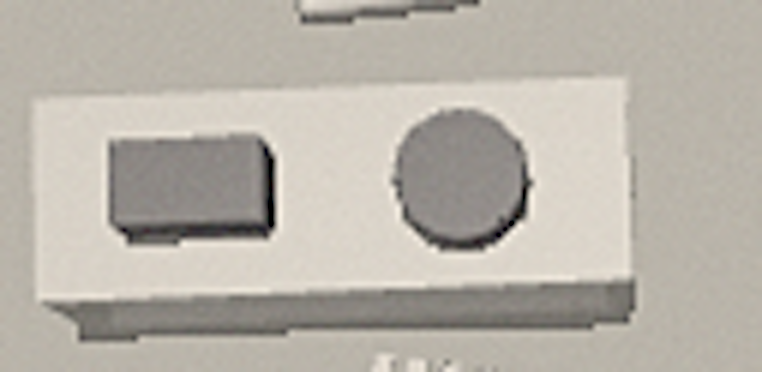

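View pics/wS.png

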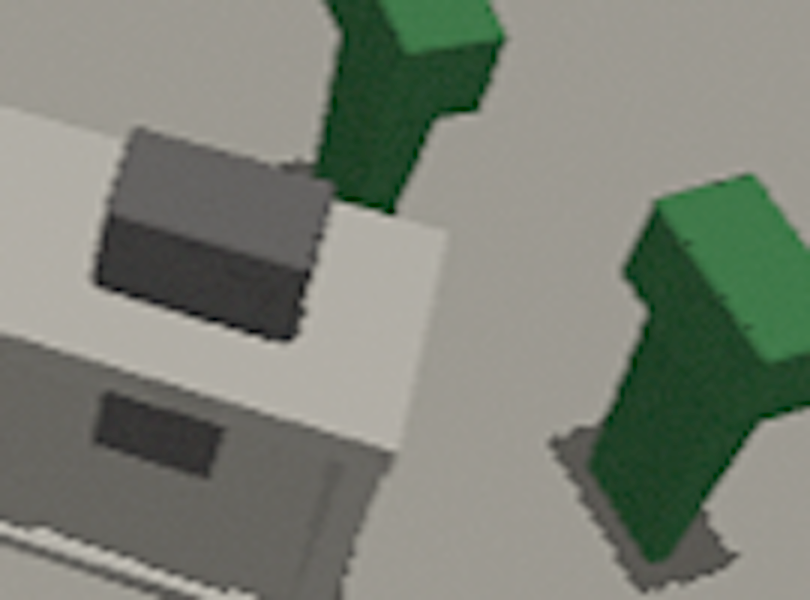

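```bash
python3 - <<'E'
from h import *
import pickle
T=pickle.load(open('top0.pkl','rb'));S=pickle.load(open('scene0.pkl','rb'))
f=lambda p,a,z:np.array([onz(p,u,v,z) for u,v in a])
def box(a):
    d=a[0]-a[1];e=a[3]-a[2];g=(d+e);w=a[0]-a[3];h=a[1]-a[2]
    return a.mean(0).round(1),np.linalg.norm(d).round(1),np.linalg.norm(e).round(1),np.degrees(np.arctan2(g[1],g[0])).round(1),np.linalg.norm(w).round(1),np.linalg.norm(h).round(1)
print('T head',box(f(T,[(218,231.7),(243,230.5),(244.2,245.5),(218.3,245)],120)))
print('S head',box(f(S,[(443.3,270.8),(410.8,261.3),(406,276.2),(438.8,285)],120)))
# rack plate top z90 top view crop origin 200,208
a=[(32,98),(628,76),(632,278),(40,300)]
print('T rack',box(f(T,[(200+x/6,208+y/6) for x,y in a],90)))
a=[(445,232),(395,452)]; q=f(S,[(388+x/6,240+y/6) for x,y in a],90);print('S rack right end',q)
a=[(338.5,244),(324.3,276)];print(f(S,[(338.5,244.2),(324.3,275.8)],90))
E
```

```text
T head (array([496.2, 227.9, 120. ]), np.float64(44.1), np.float64(45.6), np.float64(91.0), np.float64(23.7), np.float64(26.8))
S head (array([500.4, 228.7, 120. ]), np.float64(43.4), np.float64(42.4), np.float64(92.8), np.float64(24.4), np.float64(26.0))
T rack (array([498.4, 187.6,  90. ]), np.float64(180.7), np.float64(178.2), np.float64(92.4), np.float64(61.6), np.float64(61.7))
S rack right end [[466.25968976 276.87411357  90.        ]
 [527.9139826  279.43073744  90.        ]]
[[474.85413771  98.09905287  90.        ]
 [535.26157481 101.30525499  90.        ]]
```

```bash
cat >> h.py <<'E'
def plan(xyz,yaw_deg,n,maxstep=55):
    s=read_state();p=np.array(s['tcp_pos']);y=np.degrees(s['orientation'][2])
    for i in range(n):
        d=np.array(xyz)-p;L=np.linalg.norm(d);st=d*min(1,maxstep/max(L,1e-6))
        a=np.radians(y);X=np.array([np.cos(a),np.sin(a)]);Y=np.array([np.sin(a),-np.cos(a)])
        dy=(y-yaw_deg+180)%360-180;w=np.clip(dy,-10.5,10.5)
        print('x %.2f y %.2f z %.2f wz %.1f'%(st[:2]@X/10,st[:2]@Y/10,-st[2]/10,w));p=p+st;y-=w
def st():
    s=read_state();print('t %.2f'%s['clock'],s['tcp_pos'].round(1),np.degrees(s['orientation']).round(2),'F',s['contact_force'].round(1),'g %.3f'%s['gripper_width'])
E
python3 -c "
from h import *
plan((498,228,190),92.4,9)"
```

```text
x -4.52 y -3.08 z 0.57 wz 10.5
x -5.01 y -2.20 z 0.57 wz 10.5
x -5.32 y -1.25 z 0.57 wz 10.5
x -5.46 y -0.26 z 0.57 wz 10.5
x -5.42 y 0.74 z 0.57 wz 10.5
x -5.19 y 1.71 z 0.57 wz 10.5
x -4.80 y 2.63 z 0.57 wz 4.6
x -4.57 y 3.01 z 0.57 wz 0.0
x -2.86 y 1.88 z 0.36 wz 0.0
```

Emit:
drive_tool(
  motion=[
    {"x": -4.5,"y": -3.1,"z": 0.5,"wz": 10.5,"grip": 1},
    {"x": -5,"y": -2.2,"z": 0.5,"wz": 10.5},
    {"x": -5.3,"y": -1.2,"z": 0.5,"wz": 10.5},
    {"x": -5.4,"y": -0.3,"z": 0.5,"wz": 10.5},
    {"x": -5.4,"y": 0.7,"z": 0.5,"wz": 10.5},
  ],
)

```text
invalid input
```

```bash
python3 -c "
from h import *
st();plan((498,228,190),92.4,5)"
```

```text
t 0.60 [222.2 610.8 239.3] [180.     0.   160.01] F [-0.1  0.4  0.3] g 1.000
x -4.52 y -3.08 z 0.57 wz 10.5
x -5.01 y -2.20 z 0.57 wz 10.5
x -5.32 y -1.25 z 0.57 wz 10.5
x -5.46 y -0.26 z 0.57 wz 10.5
x -5.42 y 0.74 z 0.57 wz 10.5
```

Emit:
drive_tool(
  motion=[
    {"x": -4.5,"y": -3.1,"z": 0.5,"wx": 0,"wy": 0,"wz": 10.5,"grip": 1},
    {"x": -5,"y": -2.2,"z": 0.5,"wx": 0,"wy": 0,"wz": 10.5,"grip": 1},
    {"x": -5.3,"y": -1.2,"z": 0.5,"wx": 0,"wy": 0,"wz": 10.5,"grip": 1},
    {"x": -5.4,"y": -0.3,"z": 0.5,"wx": 0,"wy": 0,"wz": 10.5,"grip": 1},
    {"x": -5.4,"y": 0.7,"z": 0.5,"wx": 0,"wy": 0,"wz": 10.5,"grip": 1},
  ],
)

```text
clock: 1.23
tcp_pos: [379.7, 387.2, 213.7]
orientation: [3.14, -0.005, 1.861]
contact_force: [0.7, 0.5, 0.6]
gripper_width: 1.003
```

```bash
python3 -c "
from h import *
st();plan((498,228,190),92.4,5)"
```

```text
t 1.23 [379.7 387.2 213.7] [179.92  -0.3  106.61] F [0.7 0.5 0.6] g 1.003
x -5.13 y 1.87 z 0.65 wz 10.5
x -4.71 y 2.77 z 0.65 wz 3.7
x -4.52 y 3.07 z 0.65 wz 0.0
x -2.85 y 1.94 z 0.41 wz 0.0
x 0.00 y 0.00 z -0.00 wz 0.0
```

Emit:
drive_tool(
  motion=[
    {"x": -5.1,"y": 1.9,"z": 0.6,"wx": 0,"wy": 0,"wz": 10.5,"grip": 1},
    {"x": -4.7,"y": 2.8,"z": 0.6,"wx": 0,"wy": 0,"wz": 3.7,"grip": 1},
    {"x": -4.5,"y": 3,"z": 0.6,"wx": 0,"wy": 0,"wz": 0,"grip": 1},
    {"x": -2.8,"y": 1.9,"z": 0.4,"wx": 0,"wy": 0,"wz": 0,"grip": 1},
  ],
)

```text
clock: 1.72
tcp_pos: [501.1, 222.2, 191.6]
orientation: [3.138, -0.007, 1.603]
contact_force: [0.9, 0.4, 0.3]
gripper_width: 0.997
```

```bash
python3 - <<'E'
from h import *
import pickle
p=capture('top');s=capture('scene')
save('t1',p['image'][190:290,170:330],5);save('s1',s['image'][180:340,330:490],4)
st();plan((498,228,101),92.4,4,45)
E
```

```text
t 1.82 [502.  220.2 191.5] [179.79  -0.33  91.57] F [0.9 0.4 0.1] g 0.998
x 0.39 y -0.19 z 4.48 wz -0.8
x 0.39 y -0.18 z 4.48 wz 0.0
x 0.01 y -0.00 z 0.09 wz 0.0
x 0.00 y 0.00 z -0.00 wz 0.0
```

View pics/s1.png

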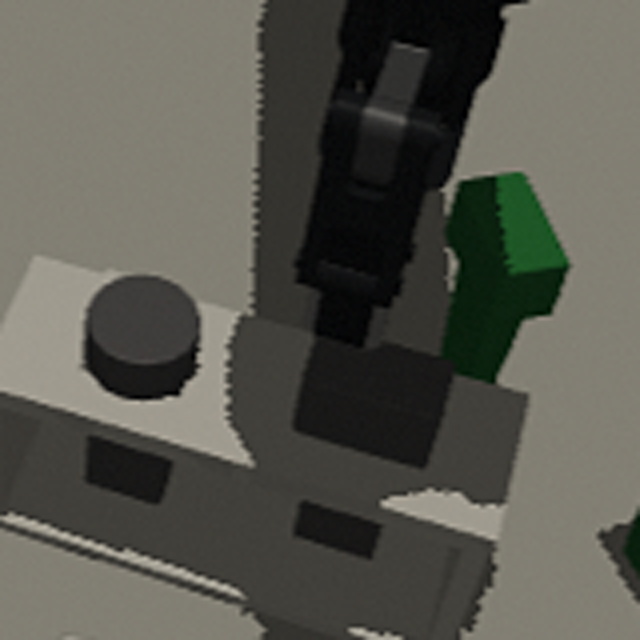

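View pics/t1.png

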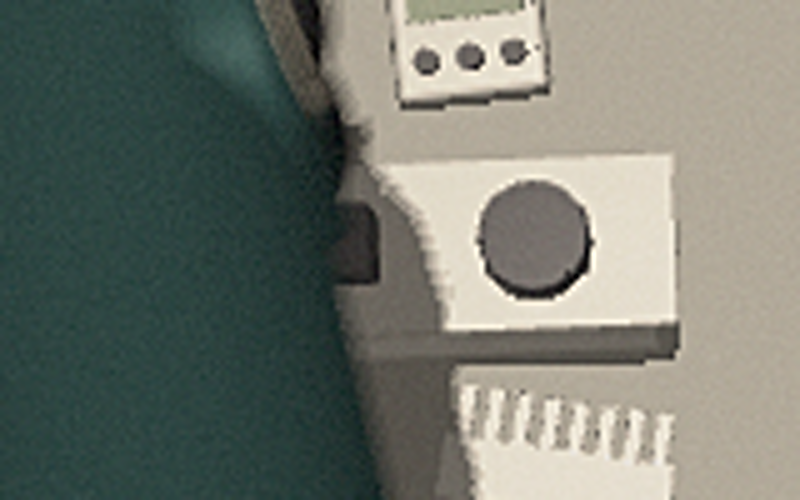

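Scene: the finger at crop (345,335) is right above the wedge head at crop (375,405). The arm hides that spot in the top view. Going down.

Emit:
drive_tool(
  motion=[
    {"x": 0.7,"y": -0.4,"z": 4.4,"wx": 0.2,"wy": -0.3,"wz": -0.8,"grip": 1},
    {"x": 0.1,"y": 0,"z": 3.6,"wx": 0,"wy": 0,"wz": 0,"grip": 1},
    {"x": 0,"y": 0,"z": 0,"wx": 0,"wy": 0,"wz": 0,"grip": 1},
  ],
)

```text
clock: 2.2
tcp_pos: [498.3, 230.9, 111.1]
orientation: [3.139, -0.004, 1.613]
contact_force: [0.2, 0.1, -0.5]
gripper_width: 0.998
```

```bash
python3 - <<'E'
from h import *
s=capture('scene')
save('s2',s['image'][180:340,330:490],4)
st();plan((498,228,102),92.4,2,45)
E
```

```text
t 2.25 [499.5 231.4 112.7] [179.71  -0.29  92.44] F [ 0.4 -0.9  0.7] g 0.998
x -0.34 y -0.16 z 1.07 wz 0.0
x 0.00 y 0.00 z -0.00 wz 0.0
```

View pics/s2.png

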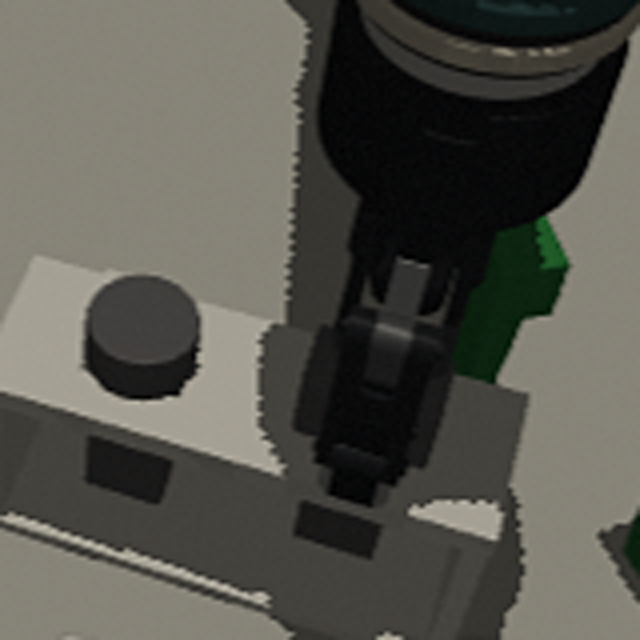

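Emit:
drive_tool(
  motion=[
    {"x": -0.3,"y": -0.1,"z": 1.0,"wx": 0.3,"wy": -0.3,"wz": 0,"grip": 1},
    {"x": 0,"y": 0,"z": 0.1,"wx": 0,"wy": 0,"wz": 0,"grip": 1},
    {"x": 0,"y": 0,"z": 0,"wx": 0,"wy": 0,"wz": 0,"grip": 1},
  ],
)

```text
clock: 2.62
tcp_pos: [500.3, 229.9, 104.5]
orientation: [3.137, -0.003, 1.614]
contact_force: [0.4, -0.7, 0.1]
gripper_width: 0.997
```

Emit:
drive_tool(
  motion=[
    {"x": -0.1,"y": -0.1,"z": 0.3,"wx": 0,"wy": 0,"wz": 0,"grip": 0.6},
    {"x": 0,"y": 0,"z": 0,"wx": 0,"wy": 0,"wz": 0,"grip": 0.4},
    {"x": 0,"y": 0,"z": 0,"wx": 0,"wy": 0,"wz": 0,"grip": 0.15},
    {"x": 0,"y": 0,"z": 0,"wx": 0,"wy": 0,"wz": 0,"grip": 0.15},
  ],
  newtons=50,
)

```text
clock: 3.12
tcp_pos: [499.9, 229.1, 102.4]
orientation: [3.136, -0.004, 1.614]
contact_force: [0.7, -0.3, 0.7]
gripper_width: 0.296
```

Emit:
drive_tool(
  motion=[
    {"x": 0,"y": 0,"z": -0.8,"wx": 0,"wy": 0,"wz": 0,"grip": 0.15},
    {"x": 0,"y": 0,"z": -3,"wx": 0,"wy": 0,"wz": 0,"grip": 0.15},
    {"x": 0,"y": 0,"z": -4,"wx": 0,"wy": 0,"wz": 0,"grip": 0.15},
    {"x": 0,"y": 0,"z": -4,"wx": 0,"wy": 0,"wz": 0,"grip": 0.15},
  ],
)

```text
clock: 3.62
tcp_pos: [496.8, 227.3, 220.8]
orientation: [-3.14, 0.001, 1.614]
contact_force: [1.4, -0.4, -1.7]
gripper_width: 0.298
```

```bash
python3 - <<'E'
from h import *
s=capture('scene')
save('s3',s['image'][140:340,310:510],3.5)
st();plan((494,-163,220),96.6,6,60)
E
```

```text
t 3.67 [499.7 228.4 226.3] [179.64  -0.2   92.43] F [2.1 0.7 2. ] g 0.295
x -5.99 y -0.34 z 0.10 wz -4.2
x -5.95 y -0.78 z 0.10 wz 0.0
x -5.95 y -0.78 z 0.10 wz 0.0
x -5.95 y -0.78 z 0.10 wz 0.0
x -5.95 y -0.78 z 0.10 wz 0.0
x -5.95 y -0.78 z 0.10 wz 0.0
```

View pics/s3.png

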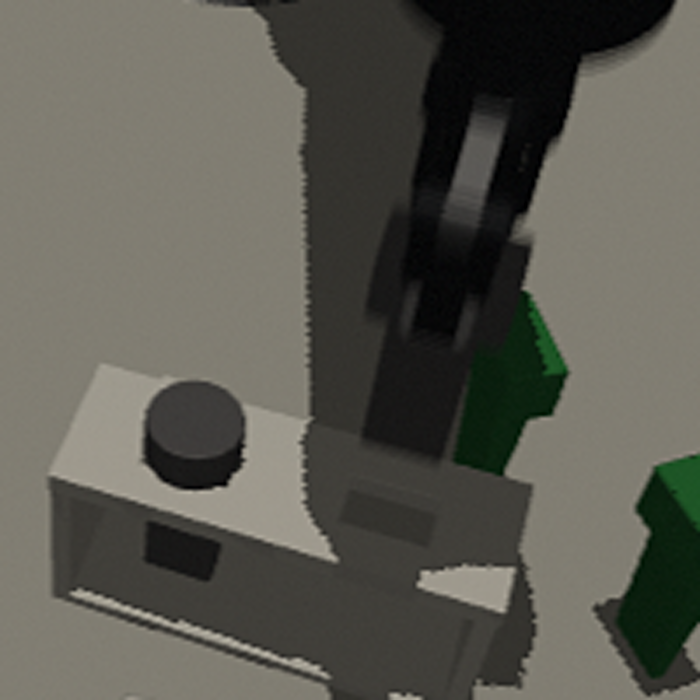

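The wedge is held with its blade tip at crop (405,450), clear of the empty slot at (385,515), and the spacer hasn't moved. Carrying it to the stand.

Emit:
drive_tool(
  motion=[
    {"x": -4,"y": -0.3,"z": 0,"wx": 0,"wy": 0,"wz": -4.2,"grip": 0.15},
    {"x": -6,"y": -0.7,"z": 0,"wx": 0,"wy": 0,"wz": 0,"grip": 0.15},
    {"x": -6,"y": -0.8,"z": 0,"wx": 0,"wy": 0,"wz": 0,"grip": 0.15},
    {"x": -6,"y": -0.8,"z": 0,"wx": 0,"wy": 0,"wz": 0,"grip": 0.15},
    {"x": -6,"y": -0.8,"z": 0,"wx": 0,"wy": 0,"wz": 0,"grip": 0.15},
  ],
)

```text
clock: 4.3
tcp_pos: [498.3, -55.1, 228.0]
orientation: [3.127, -0.007, 1.701]
contact_force: [1.2, 0.7, -1.3]
gripper_width: 0.294
```

```bash
python3 - <<'E'
from h import *
st();plan((494,-163,220),96.6,6,60)
E
```

```text
t 4.30 [498.3 -55.1 228. ] [179.14  -0.39  97.48] F [ 1.2  0.7 -1.3] g 0.294
x -5.90 y -1.01 z 0.45 wz 0.9
x -4.75 y -0.74 z 0.36 wz 0.0
x 0.00 y 0.00 z -0.00 wz 0.0
x 0.00 y 0.00 z -0.00 wz 0.0
x 0.00 y 0.00 z -0.00 wz 0.0
x 0.00 y 0.00 z -0.00 wz 0.0
```

Emit:
drive_tool(
  motion=[
    {"x": -5.5,"y": -0.9,"z": 0.2,"wx": 0.5,"wy": -0.3,"wz": 0.8,"grip": 0.15},
    {"x": -4.2,"y": -0.7,"z": 0.2,"wx": 0,"wy": 0,"wz": 0,"grip": 0.15},
    {"x": 0,"y": 0,"z": 0,"wx": 0,"wy": 0,"wz": 0,"grip": 0.15},
  ],
)

```text
clock: 4.68
tcp_pos: [492.6, -162.3, 224.5]
orientation: [3.134, 0.0, 1.677]
contact_force: [-0.0, 1.0, -1.3]
gripper_width: 0.297
```

```bash
python3 - <<'E'
from h import *
st();plan((494,-163,200),96.6,2,60)
E
```

```text
t 4.67 [ 492.6 -162.3  224.5] [1.7955e+02 3.0000e-02 9.6100e+01] F [-0.   1.  -1.3] g 0.297
x -0.08 y 0.13 z 2.45 wz -0.5
x 0.00 y 0.00 z -0.00 wz 0.0
```

Emit:
drive_tool(
  motion=[
    {"x": -0.1,"y": 0.1,"z": 2.5,"wx": 0.4,"wy": 0,"wz": -0.5,"grip": 0.15},
    {"x": 0,"y": 0,"z": 0,"wx": 0,"wy": 0,"wz": 0,"grip": 0.15},
    {"x": 0,"y": 0,"z": 0,"wx": 0,"wy": 0,"wz": 0,"grip": 0.15},
  ],
)

```text
clock: 5.05
tcp_pos: [494.6, -161.4, 200.2]
orientation: [3.139, -0.001, 1.687]
contact_force: [-0.0, 0.1, -2.1]
gripper_width: 0.297
```

```bash
python3 - <<'E'
from h import *
import pickle
s=capture('scene');t=capture('top');pickle.dump((s,t),open('4.pkl','wb'))
f=lambda c:np.clip((c/255.)**.6*255,0,255).astype(np.uint8)
save('s4',f(s['image'][135:260,120:250]),6);save('t4',f(t['image'][170:280,395:505]),5)
st();tcp=read_state()['tcp_pos']
print(proj(s,[tcp-[0,0,90],tcp]))
E
```

```text
t 5.15 [ 494.5 -161.3  200.2] [ 1.7985e+02 -5.0000e-02  9.6690e+01] F [ 0.  -0.6 -1.9] g 0.291
[[179.45347831 195.27075868]
 [163.56468339 149.10346941]]
```

View pics/s4.png

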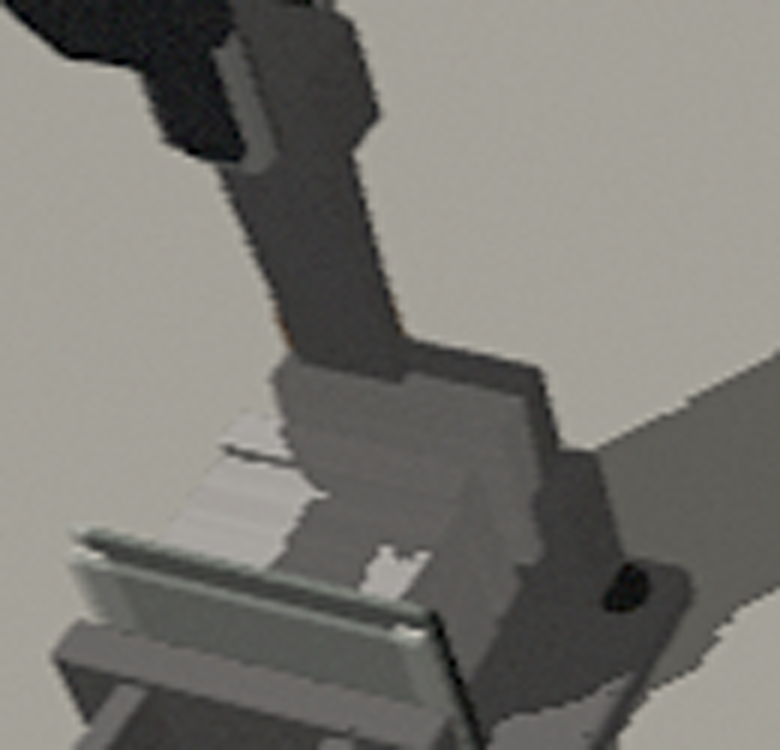

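View pics/t4.png

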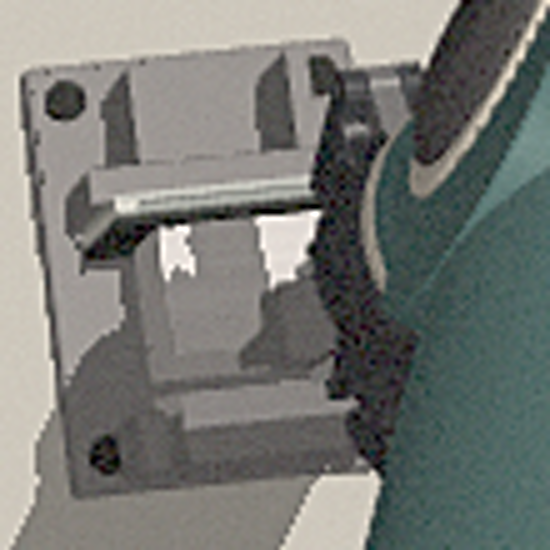

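```bash
python3 - <<'E'
from h import *
import pickle
s,t=pickle.load(open('4.pkl','rb'))
a=onz(s,167.8,193.3,109.8);b=onz(s,187.5,198.3,109.8);print(a,b,(a+b)/2,np.linalg.norm(a-b))
# expected front edge from robot
y=np.radians(6.69);X=np.array([np.cos(y),np.sin(y),0]);Y=np.array([-X[1],X[0],0]);c=np.array([494.5,-161.3,109.8])+3*X
print(c,proj(s,[c+15*Y,c-15*Y]))
E
```

```text
[ 497.59852518 -181.23304749  109.8       ] [ 495.0482894  -146.14834541  109.8       ] [ 496.32340729 -163.69069645  109.8       ] 35.17726570151259
[ 497.47957299 -160.95050782  109.8       ] [[187.30069212 198.60331838]
 [170.03141366 194.89244051]]
```

Emit:
drive_tool(
  motion=[
    {"x": 0,"y": 0.2,"z": 1.0,"wx": 0.1,"wy": 0,"wz": 0,"grip": 0.15},
    {"x": 0,"y": 0,"z": 0.8,"wx": 0,"wy": 0,"wz": 0,"grip": 0.15},
    {"x": 0,"y": 0,"z": 0,"wx": 0,"wy": 0,"wz": 0,"grip": 0.15},
  ],
)

```text
clock: 5.52
tcp_pos: [497.2, -160.3, 181.7]
orientation: [3.14, -0.001, 1.689]
contact_force: [0.6, 0.2, -1.5]
gripper_width: 0.293
```

```bash
python3 - <<'E'
from h import *
import pickle
s=capture('scene')
f=lambda c:np.clip((c/255.)**.6*255,0,255).astype(np.uint8)
save('s5',f(s['image'][135:260,120:250]),6)
st()
E
```

```text
t 5.58 [ 497.4 -160.3  182.1] [ 1.7985e+02 -5.0000e-02  9.6770e+01] F [-0.2 -0.7 -1.2] g 0.295
```

View pics/s5.png

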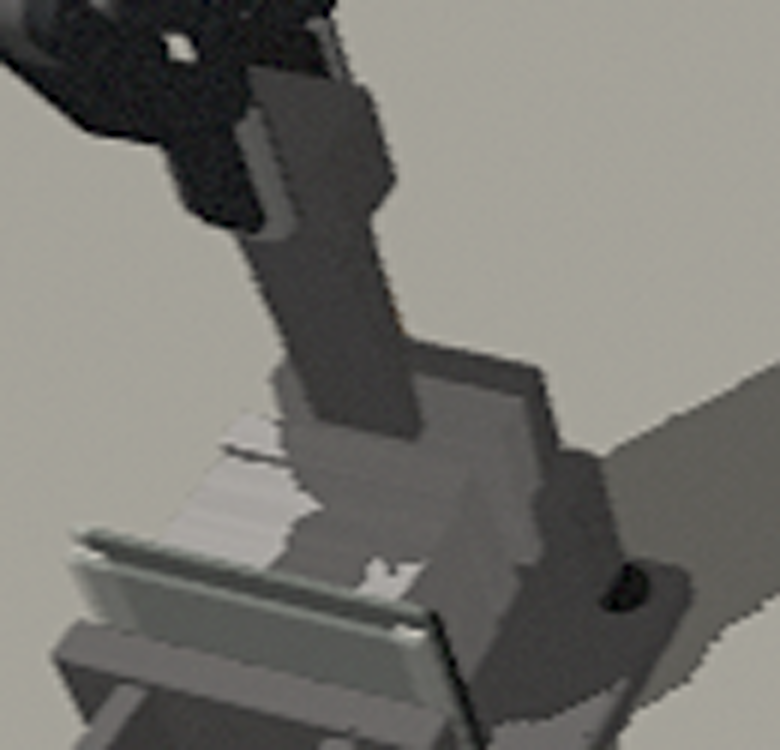

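Scene: the tip's lower front edge runs from (173,205) to (189,208). It lies between the two jaw edge lines, slightly toward the bar, so I shift about 0.7 mm toward the fixed jaw and descend.

Emit:
drive_tool(
  motion=[
    {"x": -0.1,"y": -0.07,"z": 0.8,"wx": 0.1,"wy": 0,"wz": 0,"grip": 0.15},
    {"x": 0,"y": 0,"z": 0.8,"wx": 0,"wy": 0,"wz": 0,"grip": 0.15},
    {"x": 0,"y": 0,"z": 0,"wx": 0,"wy": 0,"wz": 0,"grip": 0.15},
  ],
)

```text
clock: 5.95
tcp_pos: [496.5, -161.7, 165.2]
orientation: [3.141, -0.001, 1.688]
contact_force: [0.2, -0.3, -0.7]
gripper_width: 0.293
```

```bash
python3 -c "
from h import *
st()"
```

```text
t 5.95 [ 496.5 -161.7  165.2] [ 1.7999e+02 -6.0000e-02  9.6740e+01] F [ 0.2 -0.3 -0.7] g 0.293
```

Tip is about 15 mm in with no side force. Continuing.

Emit:
drive_tool(
  motion=[
    {"x": 0,"y": 0,"z": 0.8,"wx": 0,"wy": 0,"wz": 0,"grip": 0.15},
    {"x": 0,"y": 0,"z": 0.6,"wx": 0,"wy": 0,"wz": 0,"grip": 0.15},
    {"x": 0,"y": 0,"z": 0,"wx": 0,"wy": 0,"wz": 0,"grip": 0.15},
  ],
)

```text
clock: 6.32
tcp_pos: [495.9, -161.8, 150.0]
orientation: [-3.141, -0.001, 1.688]
contact_force: [-0.6, 0.2, -2.7]
gripper_width: 0.297
```

Emit:
drive_tool(
  motion=[
    {"x": 0,"y": 0,"z": 0.3,"wx": 0,"wy": 0,"wz": 0,"grip": 0.15},
    {"x": 0,"y": 0,"z": 0.3,"wx": 0,"wy": 0,"wz": 0,"grip": 0.15},
    {"x": 0,"y": 0,"z": 0,"wx": 0,"wy": 0,"wz": 0,"grip": 0.15},
  ],
)

```text
clock: 6.7
tcp_pos: [495.5, -161.9, 143.6]
orientation: [-3.14, -0.001, 1.688]
contact_force: [-0.7, 0.5, -1.8]
gripper_width: 0.294
```

Emit:
drive_tool(
  motion=[
    {"x": 0,"y": 0.06,"z": 0.2,"wx": 0,"wy": 0,"wz": 0,"grip": 0.15},
    {"x": 0,"y": 0,"z": 0.2,"wx": 0,"wy": 0,"wz": 0,"grip": 0.15},
    {"x": 0,"y": 0,"z": 0,"wx": 0,"wy": 0,"wz": 0,"grip": 0.15},
  ],
)

```text
clock: 7.08
tcp_pos: [495.3, -162.0, 139.2]
orientation: [-3.138, -0.002, 1.688]
contact_force: [-1.7, 0.2, -0.9]
gripper_width: 0.291
```

Emit:
drive_tool(
  motion=[
    {"x": 0,"y": 0,"z": 0.15,"wx": 0,"wy": 0,"wz": 0,"grip": 0.15},
    {"x": 0,"y": 0,"z": 0.1,"wx": 0,"wy": 0,"wz": 0,"grip": 0.15},
    {"x": 0,"y": 0,"z": 0,"wx": 0,"wy": 0,"wz": 0,"grip": 0.15},
  ],
)

```text
clock: 7.45
tcp_pos: [495.2, -162.0, 136.6]
orientation: [-3.138, -0.002, 1.688]
contact_force: [-1.7, 0.3, -0.4]
gripper_width: 0.297
```

Emit:
drive_tool(
  motion=[
    {"x": 0,"y": -0.08,"z": 0.1,"wx": 0,"wy": 0,"wz": 0,"grip": 0.15},
    {"x": 0,"y": 0,"z": 0,"wx": 0,"wy": 0,"wz": 0,"grip": 0.15},
    {"x": 0,"y": 0,"z": 0,"wx": 0,"wy": 0,"wz": 0,"grip": 0.15},
  ],
)

```text
clock: 7.82
tcp_pos: [495.0, -162.1, 135.6]
orientation: [-3.139, -0.002, 1.688]
contact_force: [-2.2, 0.1, -1.1]
gripper_width: 0.295
```

Emit:
drive_tool(
  motion=[
    {"x": 0,"y": 0,"z": 0.2,"wx": 0,"wy": 0,"wz": 0,"grip": 0.15},
    {"x": 0,"y": 0,"z": 0,"wx": 0,"wy": 0,"wz": 0,"grip": 0.15},
  ],
)

```text
clock: 8.07
tcp_pos: [494.8, -162.1, 133.5]
orientation: [-3.139, -0.002, 1.688]
contact_force: [-1.8, -0.9, -1.5]
gripper_width: 0.293
```

Emit:
drive_tool(
  motion=[
    {"x": 0,"y": -0.05,"z": 0.2,"wx": 0,"wy": 0,"wz": 0,"grip": 0.15},
    {"x": 0,"y": 0,"z": 0.0,"wx": 0,"wy": 0,"wz": 0,"grip": 0.15},
  ],
)

```text
clock: 8.32
tcp_pos: [494.6, -162.1, 131.3]
orientation: [-3.14, -0.001, 1.688]
contact_force: [-1.5, -0.7, -2.0]
gripper_width: 0.291
```

Emit:
drive_tool(
  motion=[
    {"x": 0,"y": 0,"z": 0.2,"wx": 0,"wy": 0,"wz": 0,"grip": 0.15},
    {"x": 0,"y": 0,"z": 0,"wx": 0,"wy": 0,"wz": 0,"grip": 0.15},
  ],
)

```text
clock: 8.57
tcp_pos: [494.5, -162.1, 129.2]
orientation: [-3.14, -0.001, 1.688]
contact_force: [-0.9, -0.1, -2.9]
gripper_width: 0.294
```

Emit:
drive_tool(
  motion=[
    {"x": 0,"y": 0,"z": 0.2,"wx": 0,"wy": 0,"wz": 0,"grip": 0.15},
    {"x": 0,"y": 0,"z": 0.0,"wx": 0,"wy": 0,"wz": 0,"grip": 0.15},
  ],
)

```text
clock: 8.82
tcp_pos: [494.5, -162.3, 127.4]
orientation: [-3.14, -0.002, 1.687]
contact_force: [-1.5, 0.1, -2.4]
gripper_width: 0.294
```

Emit:
drive_tool(
  motion=[
    {"x": 0,"y": 0,"z": 0.15,"wx": 0,"wy": 0,"wz": 0,"grip": 0.15},
    {"x": 0,"y": 0,"z": 0,"wx": 0,"wy": 0,"wz": 0,"grip": 0.15},
  ],
)

```text
clock: 9.07
tcp_pos: [494.5, -162.5, 126.5]
orientation: [-3.14, -0.002, 1.686]
contact_force: [-2.5, 0.0, -2.0]
gripper_width: 0.296
```

Emit:
drive_tool(
  motion=[
    {"x": 0,"y": 0,"z": 0.15,"wx": 0,"wy": 0,"wz": 0,"grip": 0.15},
    {"x": 0,"y": 0,"z": 0.0,"wx": 0,"wy": 0,"wz": 0,"grip": 0.15},
  ],
)

```text
clock: 9.32
tcp_pos: [494.5, -162.6, 125.8]
orientation: [-3.141, -0.003, 1.684]
contact_force: [-2.9, -0.6, -1.4]
gripper_width: 0.292
```

Emit:
drive_tool(
  motion=[
    {"x": 0,"y": 0,"z": 0.1,"wx": 0,"wy": 0,"wz": 0,"grip": 0.15},
    {"x": 0,"y": 0,"z": 0,"wx": 0,"wy": 0,"wz": 0,"grip": 0.15},
  ],
)

```text
clock: 9.57
tcp_pos: [494.5, -162.7, 125.6]
orientation: [-3.141, -0.004, 1.684]
contact_force: [-2.9, 0.0, -1.6]
gripper_width: 0.299
```

Emit:
drive_tool(
  motion=[
    {"x": 0,"y": 0,"z": 0,"wx": 0,"wy": 0,"wz": 0,"grip": 0.35},
    {"x": 0,"y": 0,"z": 0.0,"wx": 0,"wy": 0,"wz": 0,"grip": 0.6},
    {"x": 0,"y": 0,"z": 0.0,"wx": 0,"wy": 0,"wz": 0,"grip": 0.6},
    {"x": 0,"y": 0,"z": 0.0,"wx": 0,"wy": 0,"wz": 0,"grip": 0.6},
  ],
)

```text
clock: 10.07
tcp_pos: [497.0, -162.5, 125.8]
orientation: [3.138, -0.002, 1.687]
contact_force: [0.1, -0.5, 0.7]
gripper_width: 0.601
```

Emit:
drive_tool(
  motion=[
    {"x": 0,"y": 0,"z": -1.5,"wx": 0,"wy": 0,"wz": 0,"grip": 0.6},
    {"x": 0,"y": 0,"z": -2,"wx": 0,"wy": 0,"wz": 0,"grip": 0.6},
    {"x": 0,"y": 0,"z": -1.5,"wx": 0,"wy": 0,"wz": 0,"grip": 0.6},
    {"x": 0,"y": 0,"z": 0,"wx": 0,"wy": 0,"wz": 0,"grip": 0},
  ],
)

```text
clock: 10.58
tcp_pos: [497.6, -163.0, 179.7]
orientation: [3.136, -0.001, 1.686]
contact_force: [-0.8, 0.4, 0.2]
gripper_width: 0.405
```

```bash
python3 - <<'E'
from h import *
s=capture('scene')
f=lambda c:np.clip((c/255.)**.6*255,0,255).astype(np.uint8)
save('s6',f(s['image'][135:260,120:250]),6)
st()
E
```

```text
t 10.62 [ 497.1 -162.7  179. ] [ 1.7976e+02 -7.0000e-02  9.6630e+01] F [ 0.3 -1.   0.7] g 0.317
```

View pics/s6.png

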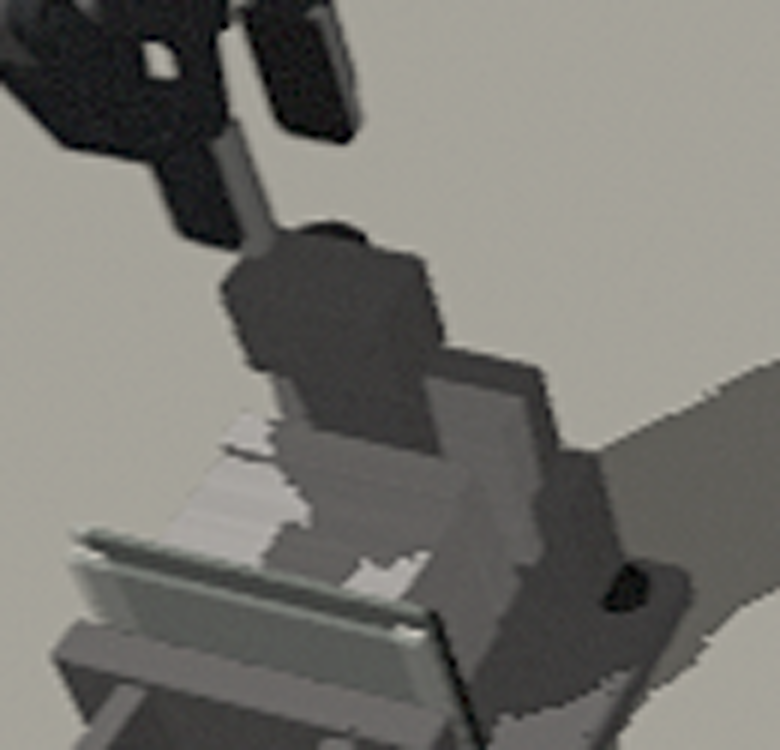

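Released, the wedge stands upright in the slot with its head at crop (335,310). Next I press on the centre of the head with the fingers shut.

Emit:
drive_tool(
  motion=[
    {"x": 0,"y": -0.25,"z": 0,"wx": 0.2,"wy": 0,"wz": 0,"grip": 0},
    {"x": 0,"y": 0,"z": 1,"wx": 0,"wy": 0,"wz": 0,"grip": 0},
    {"x": 0,"y": 0,"z": 1.0,"wx": 0,"wy": 0,"wz": 0,"grip": 0},
    {"x": 0,"y": 0,"z": 0,"wx": 0,"wy": 0,"wz": 0,"grip": 0},
    {"x": 0,"y": 0,"z": 0,"wx": 0,"wy": 0,"wz": 0,"grip": 0},
  ],
)

```text
clock: 11.25
tcp_pos: [492.7, -162.6, 155.1]
orientation: [-3.137, -0.002, 1.686]
contact_force: [0.8, 0.2, 0.8]
gripper_width: 0.0
```

Emit:
drive_tool(
  motion=[
    {"x": 0,"y": 0.2,"z": 0.1,"wx": -0.2,"wy": 0,"wz": 0,"grip": 0},
    {"x": 0,"y": 0,"z": 0,"wx": 0,"wy": 0,"wz": 0,"grip": 0},
    {"x": 0,"y": 0,"z": 0,"wx": 0,"wy": 0,"wz": 0,"grip": 0},
  ],
)

```text
clock: 11.62
tcp_pos: [495.2, -162.5, 154.4]
orientation: [3.142, -0.002, 1.686]
contact_force: [-0.1, 0.8, 0.2]
gripper_width: -0.003
```

Emit:
drive_tool(
  motion=[
    {"x": 0,"y": 0,"z": 0.1,"wx": 0,"wy": 0,"wz": 0,"grip": 0},
    {"x": 0,"y": 0,"z": 0,"wx": 0,"wy": 0,"wz": 0,"grip": 0},
  ],
)

```text
clock: 11.88
tcp_pos: [495.3, -162.4, 153.5]
orientation: [3.141, -0.002, 1.687]
contact_force: [0.3, 0.4, -0.3]
gripper_width: 0.0
```

Emit:
drive_tool(
  motion=[
    {"x": 0,"y": 0,"z": 0.1,"wx": 0,"wy": 0,"wz": 0,"grip": 0},
    {"x": 0,"y": 0,"z": 0,"wx": 0,"wy": 0,"wz": 0,"grip": 0},
  ],
)

```text
clock: 12.12
tcp_pos: [495.3, -162.4, 152.5]
orientation: [3.141, -0.002, 1.687]
contact_force: [0.2, -0.8, 1.2]
gripper_width: -0.001
```

Emit:
drive_tool(
  motion=[
    {"x": 0,"y": 0,"z": 0.1,"wx": 0,"wy": 0,"wz": 0,"grip": 0},
    {"x": 0,"y": 0,"z": 0,"wx": 0,"wy": 0,"wz": 0,"grip": 0},
  ],
)

```text
clock: 12.38
tcp_pos: [495.4, -162.5, 151.5]
orientation: [3.141, -0.002, 1.687]
contact_force: [-0.2, 0.9, -0.5]
gripper_width: 0.0
```

Emit:
drive_tool(
  motion=[
    {"x": 0,"y": 0,"z": 0.1,"wx": 0,"wy": 0,"wz": 0,"grip": 0},
    {"x": 0,"y": 0,"z": 0,"wx": 0,"wy": 0,"wz": 0,"grip": 0},
  ],
)

```text
clock: 12.62
tcp_pos: [495.6, -162.7, 151.2]
orientation: [3.14, -0.002, 1.686]
contact_force: [-0.2, -0.6, -0.2]
gripper_width: -0.002
```

Emit:
drive_tool(
  motion=[
    {"x": 0,"y": 0,"z": 0.1,"wx": 0,"wy": 0,"wz": 0,"grip": 0},
  ],
)

```text
clock: 12.75
tcp_pos: [495.7, -162.9, 150.9]
orientation: [3.14, -0.002, 1.686]
contact_force: [-2.6, 0.6, 10.6]
gripper_width: 0.002
```

Emit:
drive_tool(
  motion=[
    {"x": 0,"y": 0,"z": 0.1,"wx": 0,"wy": 0,"wz": 0,"grip": 0},
  ],
)

```text
clock: 12.88
tcp_pos: [495.8, -163.0, 150.7]
orientation: [3.14, -0.003, 1.686]
contact_force: [-4.0, 0.9, 11.3]
gripper_width: -0.0
```

Emit:
drive_tool(
  motion=[
    {"x": 0,"y": 0,"z": 0.13,"wx": 0,"wy": 0,"wz": 0,"grip": 0},
  ],
)

```text
clock: 13.0
tcp_pos: [495.9, -163.2, 150.5]
orientation: [3.139, -0.003, 1.686]
contact_force: [-4.2, 0.7, 13.3]
gripper_width: 0.002
```

Emit:
drive_tool(
  motion=[
    {"x": 0,"y": -0.03,"z": 0.15,"wx": 0,"wy": 0,"wz": 0,"grip": 0},
  ],
)

```text
clock: 13.12
tcp_pos: [495.8, -163.4, 150.4]
orientation: [3.139, -0.004, 1.686]
contact_force: [-3.7, 1.8, 14.0]
gripper_width: 0.003
```

Emit:
drive_tool(
  motion=[
    {"x": 0.02,"y": -0.03,"z": 0.18,"wx": 0,"wy": 0,"wz": 0,"grip": 0},
  ],
)

```text
clock: 13.25
tcp_pos: [495.9, -163.5, 150.1]
orientation: [3.137, -0.005, 1.686]
contact_force: [-4.2, 0.6, 16.1]
gripper_width: -0.001
```

Emit:
drive_tool(
  motion=[
    {"x": 0.02,"y": -0.03,"z": 0.2,"wx": 0,"wy": 0,"wz": 0,"grip": 0},
  ],
)

```text
clock: 13.38
tcp_pos: [495.9, -163.7, 149.9]
orientation: [3.136, -0.005, 1.686]
contact_force: [-5.3, 1.4, 17.9]
gripper_width: -0.002
```

Emit:
drive_tool(
  motion=[
    {"x": 0.02,"y": -0.03,"z": 0.22,"wx": 0.2,"wy": -0.2,"wz": 0,"grip": 0},
  ],
)

```text
clock: 13.5
tcp_pos: [496.0, -163.8, 149.7]
orientation: [3.138, -0.003, 1.685]
contact_force: [-6.4, 1.2, 20.7]
gripper_width: -0.001
```

Emit:
drive_tool(
  motion=[
    {"x": 0.02,"y": -0.03,"z": 0.23,"wx": 0.2,"wy": -0.2,"wz": 0,"grip": 0},
  ],
)

```text
clock: 13.62
tcp_pos: [496.0, -163.9, 149.5]
orientation: [3.141, -0.0, 1.685]
contact_force: [-5.9, 2.2, 21.3]
gripper_width: -0.001
```

Emit:
drive_tool(
  motion=[
    {"x": 0.02,"y": -0.07,"z": 0.22,"wx": 0,"wy": 0,"wz": 0,"grip": 0},
  ],
)

```text
clock: 13.75
tcp_pos: [496.0, -164.0, 149.5]
orientation: [3.139, -0.001, 1.685]
contact_force: [-4.6, 2.0, 20.0]
gripper_width: -0.001
```

Emit:
drive_tool(
  motion=[
    {"x": 0.02,"y": -0.07,"z": 0.22,"wx": 0,"wy": 0,"wz": 0,"grip": 0},
  ],
)

```text
clock: 13.88
tcp_pos: [496.0, -164.0, 149.5]
orientation: [3.137, -0.002, 1.685]
contact_force: [-5.6, 2.0, 20.6]
gripper_width: -0.003
```

Emit:
drive_tool(
  motion=[
    {"x": 0.02,"y": -0.1,"z": 0.24,"wx": 0,"wy": 0,"wz": 0,"grip": 0},
  ],
)

```text
clock: 14.0
tcp_pos: [495.9, -164.0, 149.5]
orientation: [3.134, -0.003, 1.685]
contact_force: [-5.5, 1.9, 22.2]
gripper_width: -0.003
```

Emit:
drive_tool(
  motion=[
    {"x": 0.02,"y": -0.1,"z": 0.24,"wx": 0,"wy": 0,"wz": 0,"grip": 0},
  ],
)

```text
clock: 14.12
tcp_pos: [495.9, -164.0, 149.5]
orientation: [3.132, -0.004, 1.685]
contact_force: [-5.3, 2.2, 20.9]
gripper_width: -0.001
```

Emit:
drive_tool(
  motion=[
    {"x": 0,"y": 0,"z": -0.4,"wx": 0.5,"wy": -0.2,"wz": 0,"grip": 0},
    {"x": 0.1,"y": -0.05,"z": -0.2,"wx": 0,"wy": 0,"wz": 0,"grip": 0},
    {"x": 0,"y": 0,"z": 0,"wx": 0,"wy": 0,"wz": 0,"grip": 0},
    {"x": 0,"y": 0,"z": 0,"wx": 0,"wy": 0,"wz": 0,"grip": 0},
  ],
)

```text
clock: 14.62
tcp_pos: [495.2, -162.8, 155.6]
orientation: [3.14, -0.001, 1.685]
contact_force: [-0.1, -0.2, 0.5]
gripper_width: 0.004
```

```bash
python3 - <<'E'
from h import *
s=capture('scene')
f=lambda c:np.clip((c/255.)**.6*255,0,255).astype(np.uint8)
save('s7',f(s['image'][135:260,120:250]),6)
st()
E
```

```text
t 14.68 [ 495.1 -162.8  155.5] [ 1.7994e+02 -4.0000e-02  9.6530e+01] F [-0.3 -0.5  0.1] g 0.006
```

View pics/s7.png

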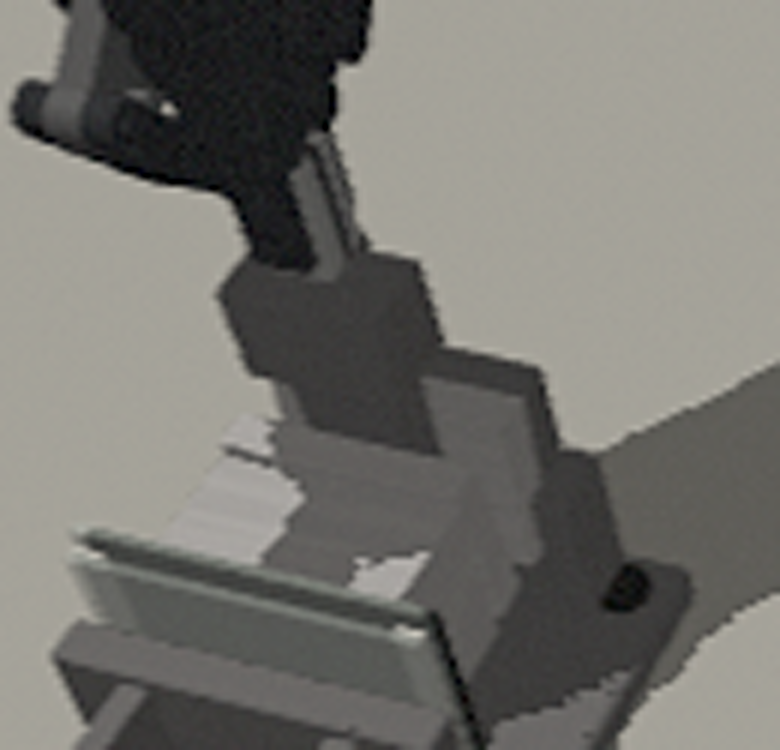

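The wedge stays upright and sits slightly lower. I'll press a second time with less side load to confirm it's seated.

Emit:
drive_tool(
  motion=[
    {"x": 0,"y": -0.1,"z": 0.3,"wx": 0,"wy": 0,"wz": 0,"grip": 0},
    {"x": 0,"y": 0,"z": 0.1,"wx": 0,"wy": 0,"wz": 0,"grip": 0},
    {"x": 0,"y": 0,"z": 0,"wx": 0,"wy": 0,"wz": 0,"grip": 0},
  ],
)

```text
clock: 15.05
tcp_pos: [493.6, -162.9, 150.7]
orientation: [-3.142, -0.001, 1.685]
contact_force: [-0.5, 0.3, 0.2]
gripper_width: -0.001
```

Emit:
drive_tool(
  motion=[
    {"x": 0,"y": 0,"z": 0.1,"wx": 0,"wy": 0,"wz": 0,"grip": 0},
    {"x": 0,"y": 0,"z": 0.1,"wx": 0,"wy": 0,"wz": 0,"grip": 0},
  ],
)

```text
clock: 15.3
tcp_pos: [493.8, -163.0, 149.5]
orientation: [3.141, -0.002, 1.684]
contact_force: [-5.5, 1.4, 16.4]
gripper_width: 0.003
```

Emit:
drive_tool(
  motion=[
    {"x": 0,"y": 0,"z": 0.14,"wx": 0,"wy": 0,"wz": 0,"grip": 0},
  ],
)

```text
clock: 15.42
tcp_pos: [493.8, -163.0, 149.5]
orientation: [3.141, -0.003, 1.684]
contact_force: [-6.0, 2.4, 17.5]
gripper_width: 0.001
```

Emit:
drive_tool(
  motion=[
    {"x": 0.02,"y": -0.05,"z": 0.2,"wx": 0,"wy": 0,"wz": 0,"grip": 0},
  ],
)

```text
clock: 15.55
tcp_pos: [493.8, -163.0, 149.5]
orientation: [3.14, -0.004, 1.684]
contact_force: [-5.1, 2.6, 21.0]
gripper_width: 0.002
```

Emit:
drive_tool(
  motion=[
    {"x": 0.02,"y": -0.05,"z": 0.23,"wx": 0,"wy": 0,"wz": 0,"grip": 0},
    {"x": 0.02,"y": -0.05,"z": 0.23,"wx": 0,"wy": 0,"wz": 0,"grip": 0},
  ],
)

```text
clock: 15.8
tcp_pos: [493.8, -163.1, 149.5]
orientation: [3.137, -0.006, 1.684]
contact_force: [-6.4, 2.7, 21.1]
gripper_width: -0.0
```

Emit:
drive_tool(
  motion=[
    {"x": 0,"y": 0,"z": -0.5,"wx": 0.2,"wy": 0,"wz": 0,"grip": 0},
    {"x": 0,"y": 0,"z": -3,"wx": 0,"wy": 0,"wz": 0,"grip": 0},
    {"x": 0,"y": 0,"z": -4,"wx": 0,"wy": 0,"wz": 0,"grip": 0},
    {"x": 5,"y": 0,"z": -4,"wx": 0,"wy": 0,"wz": 0,"grip": 0},
    {"x": 5,"y": 0,"z": -2,"wx": 0,"wy": 0,"wz": 0,"grip": 0},
  ],
)

```text
clock: 16.42
tcp_pos: [482.2, -67.6, 287.3]
orientation: [-3.141, -0.005, 1.675]
contact_force: [0.6, 0.9, -0.0]
gripper_width: 0.002
```

Emit:
drive_tool(
  motion=[
    {"x": 5,"y": -3,"z": -2,"wx": 0,"wy": 0,"wz": 0,"grip": 0},
    {"x": 5,"y": -3,"z": 0,"wx": 0,"wy": 0,"wz": 0,"grip": 0},
    {"x": 0,"y": 0,"z": 0,"wx": 0,"wy": 0,"wz": 0,"grip": 0},
  ],
)

```text
clock: 16.8
tcp_pos: [410.8, 32.0, 310.4]
orientation: [3.137, -0.006, 1.682]
contact_force: [0.2, -1.2, -0.4]
gripper_width: 0.001
```

```bash
python3 - <<'E'
from h import *
s=capture('scene');t=capture('top')
f=lambda c:np.clip((c/255.)**.6*255,0,255).astype(np.uint8)
save('s8',f(s['image'][135:260,120:250]),6);save('t8',f(t['image'][150:290,195:495]),2.6)
st()
E
```

```text
t 16.90 [412.8  29.1 310.6] [179.66  -0.26  96.04] F [ 1.5 -0.4 -0.5] g 0.001
```

View pics/s8.png

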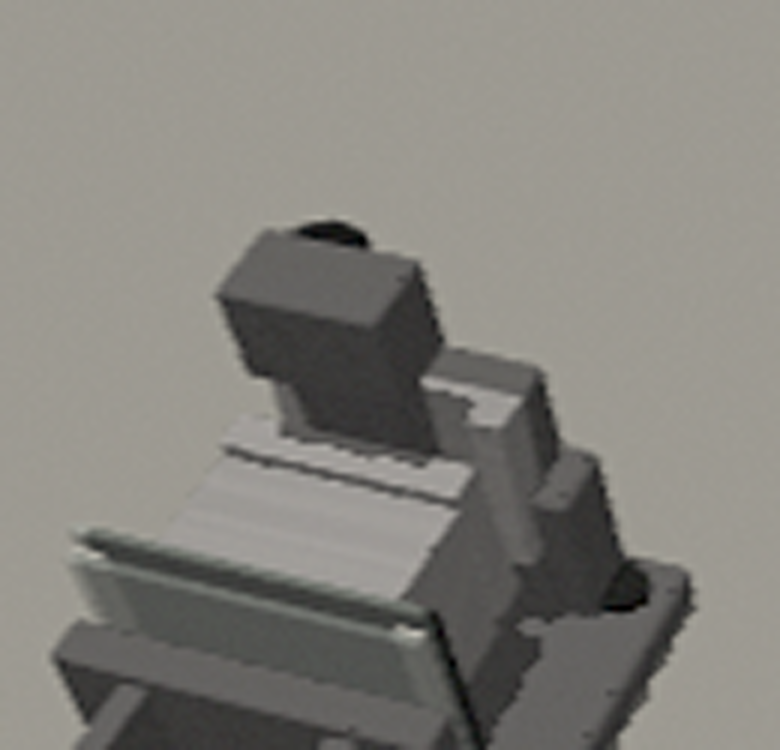

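View pics/t8.png

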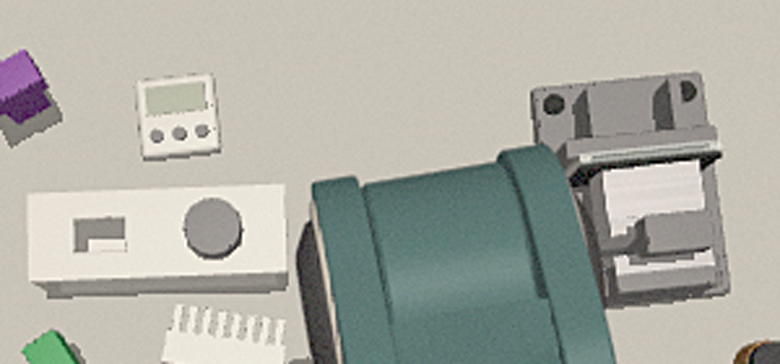

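```bash
python3 - <<'E'
from h import *
s=capture('scene')
q=np.array([onz(s,120+x/6,135+y/6,141.5) for x,y in [(268,232),(420,262),(375,327),(217,295)]])
d=q[1]-q[0]+q[2]-q[3];print(q.mean(0),np.degrees(np.arctan2(d[1],d[0])),np.linalg.norm(q[1]-q[0]),np.linalg.norm(q[1]-q[2]))
E
```

```text
[ 497.28477378 -161.19048032  141.5       ] 97.23355453826484 42.810062050098196 24.532404733699856
```

```bash
python3 -c "
from h import *
print(close_job());st()"
```

```text
the job is handed in; nothing more can be done
None
the job is handed in; nothing more can be done
```

The wedge now stands tip down in the stand's slot, pressed tight, and the job is handed in; no verdict was reported. It took about 17 s of the 54 s allowed. I took the grey rectangular-headed wedge from the rack and lowered it to first touch, with the tip about 54 mm below the mouth. Then I let go and pressed on the head with shut fingers, reading 20–22 N at the wrist (peak 22.2 N). A second press of 21 N did not move it any further.

**Last checks:**
- **Position:** In the scene camera the head centre is at about (497, −161) mm, against about (496, −162) mm estimated for the slot middle. It is turned within about 1° of the slot, looks upright, and is roughly 56 mm deep.
- **Rest of the scene:** The spacer is still in the rack, by eye in the last top picture, and the arm was withdrawn clear.

**What disagreed or could not be checked:**
- The top camera read about 4 mm lower in x than the scene camera and the robot, so I relied on the scene camera and the robot.
- A side force of about 5–6 N showed while pressing. It stayed during the second press and was gone once the fingers lifted off.
- The wedge sank only about 1.7 mm under load by finger height, slightly under the stated 2–6 mm.
- I could not measure the force on the fixed jaw directly.

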